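# Swap two rollers between sprung bays

### The job

Swap the two clay rollers on the roller stand, so that each lies fully down in the bay that the other came from, with both its axle ends between the bay's end plates. One end plate of each bay is sprung and the other rigid; feel which one gives, and tip the roller in against the sprung one. The open groove in the middle of the stand is free for parking a roller meanwhile; leave the wooden stamp, the jar and the frosted pot as they stand.

Things in the scene. Friction and masses are not known exactly. Their poses are not given: they have to be found in the camera images.
- wood_roller_centre (a point): A clay roller, brown wood with dark end bands: a drum 36 mm in diameter and 90 mm long with a bare steel axle stub of 14 mm diameter and 15 mm length at each end, 120 mm long over all, 0.15 to 0.3 kg. The point is its centre, on the axle; y runs along the axle, and the roller may be turned about y at any angle. It starts seated in one of the two bays.
- blue_roller_centre (a point): A clay roller, blue plastic with white end bands: a drum 36 mm in diameter and 90 mm long with a bare steel axle stub of 14 mm diameter and 15 mm length at each end, 120 mm long over all, 0.15 to 0.3 kg. The point is its centre, on the axle; y runs along the axle, and the roller may be turned about y at any angle. It starts seated in one of the two bays.
- wood_roller: The brown roller itself; origin and axes as its centre point.
- blue_roller: The blue roller itself; origin and axes as its centre point.
- near_bay (a point): Middle of the bay nearer the robot: where the centre of a seated roller lies, 60 mm above the table. x points to the far bay, y along the seated axle, z up. The drum rests in two V saddles, 10 mm long along y, their middles at y = 27 and -27 mm, 41 mm across; between them the bay is open, 48 mm deep below this point, so fingers can straddle the drum's middle. An end plate stands at each end along y.
- far_bay (a point): Middle of the bay farther from the robot: where the centre of a seated roller lies, 60 mm above the table. x points to the far bay, y along the seated axle, z up. The drum rests in two V saddles, 10 mm long along y, their middles at y = 27 and -27 mm, 41 mm across; between them the bay is open, 48 mm deep below this point, so fingers can straddle the drum's middle. An end plate stands at each end along y.
- near_plus_plate (a point): Near bay, end plate at +y: the spot on its inner face that the axle end of a seated roller touches, 60 mm from the bay's middle. All four plates are upright, 30 mm wide and 6 mm thick; their tops are 12 mm above this point. One plate of each bay is rigid, the other sprung; they look alike, and which is which is drawn anew.
- near_minus_plate (a point): Near bay, end plate at -y, likewise. The sprung plate of a bay can be pushed outward by up to 14 mm with 4 to 7.5 N; the rigid one does not give. To feel which: grip the seated roller, raise it 2 mm off the saddles (in them friction holds it) and push along y with 10 to 15 N: does it yield by several mm? The point does not follow the plate.
- far_plus_plate (a point): Far bay, end plate at +y, likewise. In an empty bay the sprung plate stands 5 mm further in, so only 115 mm are left for the 120 mm roller and it cannot go straight down between the plates.
- far_minus_plate (a point): Far bay, end plate at -y, likewise. To put a roller in: tip it about 15 degrees, lower end to the sprung plate, its centre about 10 mm above the bay's middle; push the sprung plate out until the centre is about 6 mm past the bay's middle; swing the raised end down level inside the rigid plate; slide back to the middle.
- groove (a point): Middle of the parking groove, half-way between the bays (90 mm from each): where the centre of a parked roller lies, 60 mm above the table. Same V saddles and same axes as the bays, but no end plates. The stand is a plywood board, 280 x 220 x 12 mm, fixed to the table.
- stamp: Wooden block stamp with a red rubber top, 50 x 26 mm, 60 mm tall, left of the stand; a bystander. Origin at its underside.
- jar: White screw-top jar with a blue band, 48 mm in diameter, 46 mm tall, left of the stand; a bystander. Origin at its underside.
- white_pot: Frosted white screw pot, 50 mm in diameter, 38 mm tall, right of the stand; a bystander. Origin at its underside.
Mind the look-alikes: they are no part of the job. What is shaped like the wood_roller but green is not meant.

How it is judged:
By the outcome, as a careful person would: the job done as asked, in the order asked, and still so for the second after the job is handed in, with the robot touching nothing.
It also fails if it takes over 64 s, if anything falls off the work surface, if the arm or the gripper's body presses on something with over 40 N, if the wrist force passes 120 N, or if a joint passes its speed limit or range.

### The arm

A 7-joint arm with a two-finger parallel gripper is mounted at the origin on a cart in front of the work surface, level with it; the furniture and walls round the work are solid. World frame = base frame: x ahead of the robot, y to its left, z up, the work surface at z = 0. Lengths are in m, angles in rad, forces in N, time in s.
With the tool pointing down it reaches from about 0.4 to 0.85 m from the base axis. Payload 10.4 kg.
Tool frame: the origin (TCP) lies at the very end of the fingers, on their centre line; the grasp point (between the pads) lies 19 mm behind it (ctrl.grip_depth is the z of the grasp point in the tool frame, in m); z points along the fingers, y is the direction in which the jaws open and shut (so a half turn about z gives the same grasp; the last joint's range is limited). The gripper opens to 87 mm and grips with 3 to 60 N. Pads are 19 mm wide; open, the fingers measure 117 mm over their backs; the gripper's body (75 mm by 190 mm) begins 51 mm behind the grasp point.
Start: joints at [1.305, 0.332, -0.065, 1.46, 0.022, 1.35, -0.088], TCP at [0.15, -0.607, 0.223] pointing down, gripper open.
Joint ranges: [-2.6, 2.6], [-0.5, 2.12], [-1.47, 1.34], [0.16, 2.42], [-1.27, 4.41], [0.06, 2.06], [-2.6, 2.6]. Speed limits (rad/s): [2.22, 2.22, 2.79, 2.79, 3.14, 3.14, 3.14].

### API

Orientations are given as a unit quaternion [x, y, z, w].
In Python, from workcell import ctrl gives the robot as it stands.
- The arm moves only by the shell command python3 -m handwheel 'ROWS' [FORCE]. ROWS is JSON, a list that holds one entry, the list of rows, each a list of 7 numbers: the shift along the tool's x, y, z each as a share of 0.2 m, from -1 to 1, then the turn, a rotation vector about the tool's x, y, z each as a share of pi rad, from -1 to 1, then the gripper command: -1 is fully open, 1 is shut, values between are in proportion. A call has 1 to 10 rows; each row shifts and turns the pose as measured when the row begins, along the tool's axes as they then stand; what a row does not reach is not made up. A row lasts 1/8 s, in which the tool goes at most 62.5 mm and 10.7 degrees, less where a joint would pass 70% of its speed; a pose out of reach is approached as far as the arm can. A call with a number of a shift or a turn outside -1 to 1 is refused whole. A call with a gripper value outside its range is refused whole. The fingers move at their own pace and stop on an object; FORCE is the grip in N (left out, the last holds). Time passes only in rows, so rows that do not move let the fingers close. It gives the time, the measured TCP pose, the force and the opening at its end, in the units of the state.
- ctrl.get_state(): the state, without advancing time (a new reading comes with each control period).
- ctrl.grab_frame(name): name is "scene" or "top"; returns (picture, depth): 400x640x3 uint8, blue, green, red; 400x640 float32, m along the optical axis (not along the pixel's ray), 0 where there is no reading.
- ctrl.camera_model(name): a dict with "camera_matrix" (3x3 intrinsics, pixels), "rvec" (rotation vector, rad) and "tvec" (3), from world to camera coordinates, as OpenCV has them. Camera axes: x right, y down, z forward; pixel columns grow to the right and rows downward; lengths in m; the calibration is good to about 2 mm. A picture is of the moment at which its call begins. camera_model takes no time and is no camera call.
- ctrl.sign_off(): hands the job in, once; it reports no verdict.
The state is a dict: "time": time; "joint_pos": joint angles; "dq": joint speeds; "tau": joint torques, N m; "eef_pos": TCP position; "orientation": TCP orientation; "contact_force": force on the tool from outside, world axes, zero at the start; "ft_torque": the same for the moment, N m; "gripper_width": finger opening in m.
Only numpy, scipy, OpenCV 4.12 (cv2) and the standard library are available. Lean on these libraries where they do the work, as an engineer would, in place of code of your own. Each camera call takes 0.05 s, during which the arm holds its last target. There are 200 camera calls.

## Working session

There is one attempt and no reset: what is moved stays moved. The work goes in short steps, Python scripts to look and compute and a shell command to move; the robot and the scene stay as the last step left them, time stands still between calls to the robot, and variables do not carry over. Pictures are saved under pics/ and viewed, about 8 in all and at most 12, crops included, and the job is handed in when it is done.

```bash
mkdir -p pics; ls; python3 - <<'E'
from workcell import ctrl
import cv2,numpy as np
for n in("scene","top"):
    p,d=ctrl.grab_frame(n); cv2.imwrite(f"pics/{n}0.png",p); np.save(f"{n}0.npy",d)
    m=ctrl.camera_model(n); R=cv2.Rodrigues(np.array(m["rvec"]))[0]; print(n,np.array(m["camera_matrix"]).tolist(),(-R.T@np.array(m["tvec"]).ravel()).round(3),R.round(3).tolist())
s=ctrl.get_state();print(s)
E
```

```text
pics
scene [[432.8123951595197, 0.0, 313.8428581400887], [0.0, 432.8123951595197, 191.37922794091517], [0.0, 0.0, 1.0]] [-0.037  0.492  0.895] [[-0.551, -0.835, -0.001], [-0.604, 0.4, -0.69], [0.576, -0.379, -0.724]]
top [[479.0826580668112, 0.0, 320.4756771713336], [0.0, 479.0826580668112, 199.9312357007074], [0.0, 0.0, 1.0]] [0.554 0.045 1.52 ] [[-0.023, -1.0, -0.01], [-0.999, 0.024, -0.041], [0.041, 0.009, -0.999]]
{'time': 0.1, 'joint_pos': array([ 1.30538178,  0.33279489, -0.06472177,  1.46084671,  0.02162549,
        1.3499182 , -0.08853318]), 'dq': array([-0.00133988, -0.00139993, -0.00036038, -0.00142231,  0.00124188,
       -0.0023534 , -0.00196308]), 'tau': array([ 1.37078365e-03, -6.24549294e+01,  2.43605155e-02, -3.90717208e+01,
       -6.15523173e-02,  3.66628601e-02,  6.92473168e-05]), 'eef_pos': array([ 0.15018897, -0.6063275 ,  0.22184725]), 'orientation': array([ 9.92638258e-01,  1.21115171e-01, -1.14496553e-04, -6.24907957e-04]), 'contact_force': array([-0.3319143 , -0.17350506, -0.31774843]), 'ft_torque': array([-0.01953438,  0.03902819,  0.01275226]), 'gripper_width': 0.0868155995943423}
```

View pics/scene0.png

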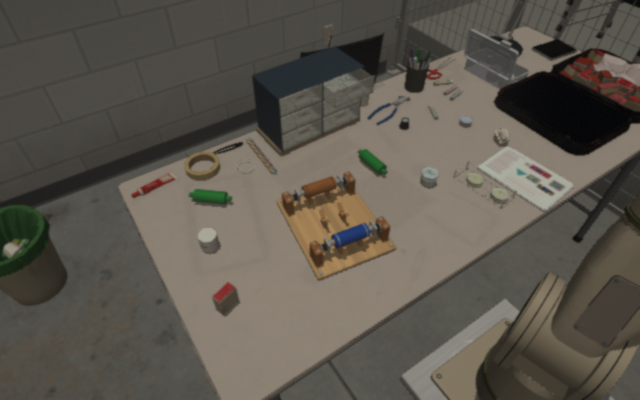

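View pics/top0.png

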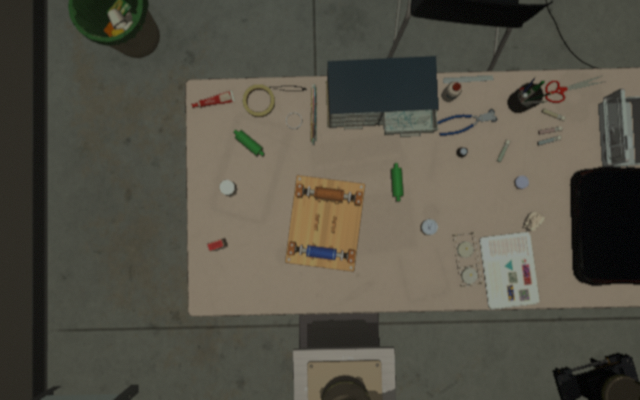

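Rollers: blue at top (321,253), brown at (328,195). The look-alikes are green, at (249,143) and (397,182), and are ignored. Next I measure by colour and check with a crop.

```bash
cat > h.py <<'E'
import cv2,numpy as np
from workcell import ctrl
def cam(n):
    m=ctrl.camera_model(n); R=cv2.Rodrigues(np.array(m["rvec"]))[0]; return np.array(m["camera_matrix"]),R,-R.T@np.array(m["tvec"]).ravel()
def cast(n,u,v,z):
    K,R,c=cam(n); r=R.T@np.linalg.solve(K,[u,v,1.]); return c+r*(z-c[2])/r[2]
def proj(n,P):
    m=ctrl.camera_model(n); return cv2.projectPoints(np.array([P],float),np.array(m["rvec"]),np.array(m["tvec"]),np.array(m["camera_matrix"]),None)[0].ravel()
def mask(p,col):
    h=cv2.cvtColor(p,cv2.COLOR_BGR2HSV)
    lo,hi={"blue":((110,120,50),(130,255,255)),"brown":((3,140,40),(13,255,200)),"board":((10,70,90),(25,255,255))}[col]
    return cv2.inRange(h,lo,hi)
def blobs(p,col,amin=20):
    n,l,s,c=cv2.connectedComponentsWithStats(mask(p,col)); out=[]
    for i in range(1,n):
        if s[i,4]>=amin:
            r=cv2.minAreaRect(np.argwhere(l==i)[:,::-1].astype(np.float32)); out.append((s[i,4],c[i].round(1).tolist(),np.round(r[0]+r[1]+(r[2],),1).tolist()))
    return out
E
python3 - <<'E'
from h import *
for n in("top","scene"):
    p=cv2.imread(f"pics/{n}0.png"); d=np.load(f"{n}0.npy")
    for c in("blue","brown","board"):
        for b in blobs(p,c,25 if c!="board" else 400):
            u,v=b[1]; print(n,c,b,cast(n,u,v,.06 if c!="board" else .012).round(4))
p=cv2.imread("pics/top0.png")
a=cv2.resize(p[165:280,275:375],None,fx=5,fy=5,interpolation=cv2.INTER_CUBIC); cv2.imwrite("pics/crop1.png",a)
E
```

```text
top blue (np.int32(183), [320.8, 252.3], [320.9, 252.3, 22.2, 8.2, 8.1]) [0.4557 0.0611 0.06  ]
top brown (np.int32(117), [558.0, 92.5], [556.9, 93.8, 16.4, 20.5, 35.5]) [ 0.9268 -0.6765  0.06  ]
top brown (np.int32(34), [456.0, 86.5], [456.0, 86.5, 5.0, 6.0, 90.0]) [ 0.9535 -0.3658  0.06  ]
top brown (np.int32(84), [210.4, 101.1], [210.1, 100.6, 7.1, 20.8, 78.7]) [0.9277 0.3907 0.06  ]
top brown (np.int32(111), [328.7, 193.8], [328.5, 193.9, 27.0, 9.4, 4.8]) [0.6329 0.0329 0.06  ]
top board (np.int32(5626), [325.1, 221.5], [324.8, 222.8, 71.0, 90.2, 7.6]) [0.5486 0.0459 0.012 ]
top board (np.int32(1521), [342.4, 374.9], [344.2, 380.0, 37.1, 71.9, 88.9]) [0.0721 0.0034 0.012 ]
scene blue (np.int32(335), [352.1, 234.2], [352.0, 234.3, 12.2, 28.1, 70.3]) [0.4552 0.0561 0.06  ]
scene blue (np.int32(27), [335.9, 239.9], [336.0, 240.0, 10.7, 2.7, 63.4]) [0.4628 0.0991 0.06  ]
scene brown (np.int32(123), [585.2, 60.5], [585.7, 60.2, 20.7, 8.0, 16.7]) [ 0.6306 -1.1623  0.06  ]
scene brown (np.int32(45), [565.3, 73.8], [565.8, 74.2, 13.3, 3.9, 33.7]) [ 0.6149 -1.0186  0.06  ]
scene brown (np
[... 188 characters left out ...]
ne brown (np.int32(71), [349.8, 183.1], [349.9, 182.5, 18.6, 6.9, 79.4]) [ 0.5987 -0.0439  0.06  ]
scene brown (np.int32(81), [154.2, 185.7], [156.9, 183.2, 6.4, 32.8, 64.5]) [0.882 0.402 0.06 ]
scene brown (np.int32(325), [319.5, 186.3], [319.6, 186.8, 11.4, 31.6, 71.6]) [0.634  0.0314 0.06  ]
scene brown (np.int32(74), [287.6, 201.3], [288.7, 202.0, 19.1, 7.5, 70.0]) [0.6346 0.1312 0.06  ]
scene brown (np.int32(104), [383.4, 229.4], [382.9, 228.8, 20.5, 10.5, 85.6]) [ 0.4247 -0.0169  0.06  ]
scene brown (np.int32(126), [316.6, 253.8], [317.0, 252.8, 22.1, 8.7, 74.7]) [0.4546 0.1603 0.06  ]
scene board (np.int32(4736), [332.9, 229.4], [336.1, 221.8, 94.9, 96.9, 68.2]) [0.5236 0.0632 0.012 ]
```

View pics/crop1.png

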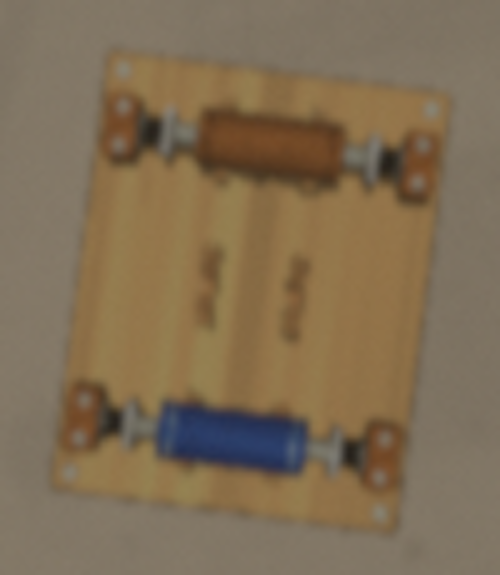

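The crop confirms it: blue (with white bands) lies in the near bay and brown in the far bay. The stand yaw is about -8.7°, and its centre is about (0.5445, 0.0455). I'm setting out with an arc around the base.

```bash
cat >> h.py <<'E'
from scipy.spatial.transform import Rotation as Ro
YAW=np.deg2rad(-8.7); C=np.array([.5445,.0455,.06])
BX=np.array([np.cos(YAW),np.sin(YAW),0]); BY=np.array([-np.sin(YAW),np.cos(YAW),0]); BZ=np.array([0,0,1.])
B=np.stack([BX,BY,BZ],1)
def stat():
    s=ctrl.get_state(); R=Ro.from_quat(s["orientation"]).as_matrix(); g=s["eef_pos"]-R[:,2]*ctrl.grip_depth*np.sign(ctrl.grip_depth)
    if abs(ctrl.grip_depth)>.1: raise SystemExit(ctrl.grip_depth)
    return s,R,g
def rep(bx=None,by=0,bz=0,tilt=0):
    """grasp point in stand frame (mm from groove), error to goal (mm, stand frame) in tool shares. tilt deg about bay x"""
    s,R,g=stat(); l=B.T@(g-C)*1000
    T=Ro.from_rotvec(BX*np.deg2rad(tilt)).as_matrix()@np.stack([BY,BX,-BZ],1)
    print("t",round(s["time"],2),"grasp(stand mm)",l.round(1),"F(stand)",(B.T@s["contact_force"]).round(1),"M",(B.T@s["ft_torque"]).round(2),"w",round(s["gripper_width"]*1000,1))
    e=Ro.from_matrix(R@np.stack([BY,BX,-BZ],1).T).as_rotvec(degrees=True); print(" tool turn from straight-down, stand axes deg",(B.T@e).round(1))
    if bx is not None:
        gt=C+B@np.array([bx,by,bz])/1000; tcp=gt+T[:,2]*abs(ctrl.grip_depth)
        d=R.T@(tcp-s["eef_pos"]); r=Ro.from_matrix(R.T@T).as_rotvec()
        print(" shift shares",(d/.2).round(4),"turn shares",(r/np.pi).round(4))
E
python3 -m handwheel '[[[0.3,0,0,0,0,-0.0318,-1],[0.3,0,0,0,0,-0.0318,-1],[0.3,0,0,0,0,-0.0318,-1],[0.3,0,0,0,0,-0.0318,-1],[0.3,0,0,0,0,-0.0318,-1],[0.3,0,0,0,0,-0.0318,-1],[0.3,0,0,0,0,-0.0318,-1],[0.3,0,0,0,0,-0.0318,-1],[0.3,0,0,0,0,-0.0318,-1],[0.3,0,0,0,0,-0.0318,-1]]]' 50
python3 -c "
from h import *
print(ctrl.grip_depth);rep(-90,0,60)"
```

```text
time: 1.35
eef_pos: [0.5962, -0.2287, 0.2157]
orientation: [0.808, 0.589, -0.002, -0.004]
contact_force: [0.9, 0.3, 0.0]
gripper_width: 0.0874
-0.0187
t 1.35 grasp(stand mm) [  92.8 -263.3  174.4] F(stand) [0.8 0.5 0. ] M [-0.05 -0.15 -0.02] w 87.4
 tool turn from straight-down, stand axes deg [ 0.2  0.5 -9.1]
 shift shares [ 1.1547 -1.1038  0.5846] turn shares [-0.0028 -0.001  -0.0504]
```

```bash

python3 -m handwheel '[[[0.2,-0.2,0.03,0,0,-0.0252,-1],[0.2,-0.2,0.03,0,0,-0.0252,-1],[0.2,-0.2,0.05,0,0,0,-1],[0.2,-0.2,0.08,0,0,0,-1],[0.2,-0.2,0.1,0,0,0,-1],[0.1,-0.1,0.1,0,0,0,-1],[0,0,0,0,0,0,-1]]]'
python3 -c "
from h import *
rep(-90,0,60)"
```

```text
time: 2.22
eef_pos: [0.4145, 0.0425, 0.136]
orientation: [0.753, 0.658, -0.002, -0.005]
contact_force: [-0.3, -0.6, 0.9]
gripper_width: 0.087
t 2.23 grasp(stand mm) [-127.9  -22.8   94.7] F(stand) [-0.2 -0.6  0.9] M [-0.04 -0.13  0.01] w 87.0
 tool turn from straight-down, stand axes deg [0.3 0.6 1.1]
 shift shares [0.109  0.1942 0.1719] turn shares [-0.0032 -0.0015  0.0059]
```

```bash

python3 -m handwheel '[[[0.055,0.1,0.07,-0.0032,-0.0015,0.0059,-1],[0.055,0.1,0.07,0,0,0,-1],[0,0,0,0,0,0,-1]]]'
python3 - <<'E'
from h import *
rep(-90,0,5)
p,d=ctrl.grab_frame("scene"); q,d=ctrl.grab_frame("top")
a=cv2.resize(p[150:290,260:420],(640,560),interpolation=cv2.INTER_CUBIC); cv2.imwrite("pics/crop2.png",a)
E
```

```text
time: 2.6
eef_pos: [0.46, 0.0567, 0.1082]
orientation: [0.76, 0.65, 0.0, 0.001]
contact_force: [-0.8, -0.3, 0.0]
gripper_width: 0.0871
t 2.6 grasp(stand mm) [-85.2  -1.7  66.9] F(stand) [-0.8 -0.5  0. ] M [ 0.01 -0.05  0.02] w 87.1
 tool turn from straight-down, stand axes deg [-0.  -0.1 -0.2]
 shift shares [ 0.0089 -0.0249  0.3096] turn shares [ 0.0007  0.0002 -0.0011]
```

View pics/crop2.png

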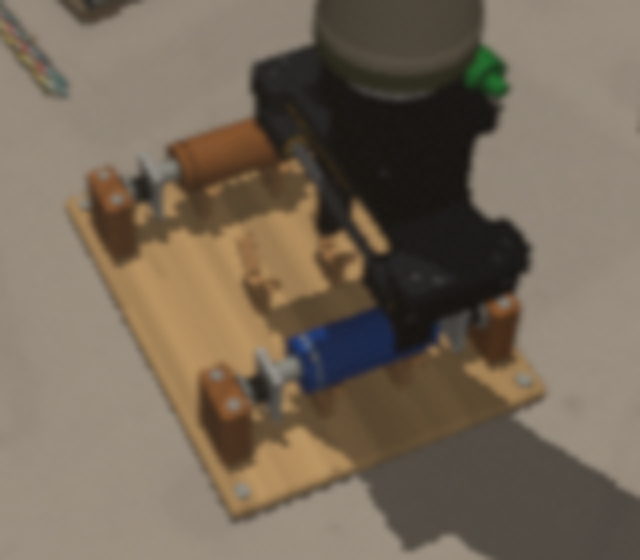

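The fingers straddle the blue drum, which sits at crop (370,350). Going down and closing.

```bash

python3 -m handwheel '[[[0.009,-0.025,0.15,0,0,0,-1],[0,0,0.13,0,0,0,-1],[0,0,0.03,0,0,0,-1],[0,0,0,0,0,0,1],[0,0,0,0,0,0,1],[0,0,0,0,0,0,1],[0,0,0,0,0,0,1]]]' 30
python3 -c "
from h import *
rep(-90,0,2)"
```

```text
time: 3.58
eef_pos: [0.4572, 0.0558, 0.0511]
orientation: [0.761, 0.649, 0.002, 0.005]
contact_force: [-0.2, -0.7, -0.0]
gripper_width: 0.0545
t 3.58 grasp(stand mm) [-88.1  -2.9   9.8] F(stand) [-0.1 -0.7 -0. ] M [-0.04 -0.09  0.02] w 54.5
 tool turn from straight-down, stand axes deg [-0.2 -0.6 -0.4]
 shift shares [ 0.0149 -0.0111  0.0386] turn shares [ 0.0035  0.001  -0.0024]
```

```bash

python3 -m handwheel '[[[0.015,-0.006,0.045,0.003,0.001,-0.002,0.3],[0,0,0,0,0,0,1],[0,0,0,0,0,0,1],[0,0,0,0,0,0,1],[0,0,0,0,0,0,1]]]' 50
python3 -c "
from h import *
rep(-90,0,2)"
```

```text
time: 4.2
eef_pos: [0.4568, 0.0591, 0.0415]
orientation: [0.759, 0.651, 0.0, 0.0]
contact_force: [0.2, -0.0, -0.6]
gripper_width: 0.0349
t 4.2 grasp(stand mm) [-88.8   0.2   0.2] F(stand) [ 0.2  0.  -0.6] M [-0.08 -0.13 -0.03] w 34.9
 tool turn from straight-down, stand axes deg [ 0.  -0.1 -0. ]
 shift shares [-0.0008 -0.006  -0.0088] turn shares [ 0.0003 -0.     -0.0002]
```

```bash

python3 -m handwheel '[[[0,0,-0.014,0,0,0,1],[0,0,0,0,0,0,1]]]' 55
python3 -c "
from h import *
rep()"
python3 -m handwheel '[[[0.015,0,0,0,0,0,1],[0.015,0,0,0,0,0,1]]]'
python3 -c "
from h import *
rep()"
```

```text
time: 4.45
eef_pos: [0.4563, 0.0592, 0.0442]
orientation: [0.759, 0.651, 0.0, 0.0]
contact_force: [-0.3, -0.2, 2.0]
gripper_width: 0.0348
t 4.45 grasp(stand mm) [-89.3   0.2   2.9] F(stand) [-0.2 -0.2  2. ] M [-0.12 -0.06  0.1 ] w 34.8
 tool turn from straight-down, stand axes deg [ 0. -0. -0.]
time: 4.7
eef_pos: [0.4561, 0.0592, 0.044]
orientation: [0.76, 0.65, -0.004, 0.002]
contact_force: [-3.9, -11.6, 4.3]
gripper_width: 0.0347
t 4.7 grasp(stand mm) [-89.4   0.4   2.7] F(stand) [ -2.1 -12.1   4.3] M [-2.69  0.15  0.14] w 34.7
 tool turn from straight-down, stand axes deg [-0.5  0.1 -0.2]
```

+y looks rigid in the near bay: 12 N with no give. Checking -y.

```bash

python3 -m handwheel '[[[-0.01,0,0,0,0,0,1],[-0.02,0,0,0,0,0,1],[-0.02,0,0,0,0,0,1]]]'
python3 -c "
from h import *
rep()"
python3 -m handwheel '[[[-0.015,0,0,0,0,0,1]]]'
python3 -c "
from h import *
rep(-90,-6,10,0)"
```

```text
time: 5.08
eef_pos: [0.455, 0.0516, 0.0443]
orientation: [0.759, 0.651, -0.002, 0.001]
contact_force: [0.7, 5.1, -3.1]
gripper_width: 0.0349
t 5.08 grasp(stand mm) [-89.4  -7.4   3. ] F(stand) [-0.   5.1 -3.1] M [ 1.31 -0.2  -0.02] w 34.9
 tool turn from straight-down, stand axes deg [-0.3  0.  -0.1]
time: 5.2
eef_pos: [0.4549, 0.0509, 0.0445]
orientation: [0.759, 0.651, -0.001, 0.0]
contact_force: [2.6, 15.3, -6.8]
gripper_width: 0.0348
t 5.2 grasp(stand mm) [-89.4  -8.2   3.2] F(stand) [ 0.3 15.6 -6.8] M [ 3.5  -0.13  0.05] w 34.8
 tool turn from straight-down, stand axes deg [-0.1  0.  -0. ]
 shift shares [ 0.0109 -0.0031 -0.034 ] turn shares [-0.      0.0004 -0.0002]
```

Near bay: -y is sprung (it yielded 8 mm at about 5 N) and +y is rigid. Lifting blue and carrying it to the groove.

```bash

python3 -m handwheel '[[[0.03,0,-0.02,0,0,0,1],[0,0,-0.06,0,0,0,1],[0,0,-0.1,0,0,0,1],[0,0,-0.1,0,0,0,1],[0,0.15,0,0,0,0,1],[0,0.2,0,0,0,0,1],[0,0.13,0,0,0,0,1],[0,0,0,0,0,0,1]]]'
python3 -c "
from h import *
rep(0,0,0)"
```

```text
time: 6.2
eef_pos: [0.5526, 0.0383, 0.1038]
orientation: [0.759, 0.651, -0.002, 0.002]
contact_force: [0.1, 0.1, -1.9]
gripper_width: 0.035
t 6.2 grasp(stand mm) [ 9.1 -5.8 62.5] F(stand) [ 0.1  0.1 -1.9] M [ 0.01 -0.06 -0.01] w 35.0
 tool turn from straight-down, stand axes deg [-0.3 -0.  -0.1]
 shift shares [ 0.0312 -0.0457  0.3126] turn shares [ 0.0001  0.0018 -0.0006]
```

```bash

python3 -m handwheel '[[[0.03,-0.04,0.05,0,0.0018,0,1],[0,0,0.1,0,0,0,1],[0,0,0.08,0,0,0,1],[0,0,0,0,0,0,1]]]'
python3 -c "
from h import *
rep(0.8,0,0)"
```

```text
time: 6.7
eef_pos: [0.5418, 0.0454, 0.0538]
orientation: [0.759, 0.651, -0.002, -0.0]
contact_force: [-0.1, -0.1, -1.1]
gripper_width: 0.0346
t 6.7 grasp(stand mm) [-2.6 -0.5 12.5] F(stand) [-0.1 -0.1 -1.1] M [-0.03 -0.07 -0.06] w 34.6
 tool turn from straight-down, stand axes deg [-0.1  0.1 -0.1]
 shift shares [0.0026 0.0176 0.0623] turn shares [-0.0008  0.0006 -0.0003]
```

```bash

python3 -m handwheel '[[[0.002,0.016,0.03,0,0,0,1],[0,0,0.025,0,0,0,1],[0,0,0,0,0,0,1]]]'
python3 -c "
from h import *
rep(0.8,0,0)"
```

```text
time: 7.08
eef_pos: [0.5456, 0.0453, 0.0424]
orientation: [0.759, 0.651, -0.001, -0.0]
contact_force: [0.5, -0.6, -0.6]
gripper_width: 0.035
t 7.08 grasp(stand mm) [1.2 0.  1.1] F(stand) [ 0.6 -0.5 -0.6] M [ 0.03 -0.1  -0.03] w 35.0
 tool turn from straight-down, stand axes deg [-0.1  0.1 -0.1]
 shift shares [ 0.0001 -0.0018  0.0055] turn shares [-0.0006  0.0005 -0.0003]
```

```bash

python3 -m handwheel '[[[0,0,0.007,0,0,0,1],[0,0,0,0,0,0,-0.6],[0,0,0,0,0,0,-1],[0,0,0,0,0,0,-1],[0,0,-0.15,0,0,0,-1],[0,0,-0.15,0,0,0,-1],[0,0.12,-0.05,0,0,0,-1],[0,0.17,0,0,0,0,-1],[0,0.12,0,0,0,0,-1],[0,0,0,0,0,0,-1]]]'
python3 -c "
from h import *
rep(90.5,0,0)
import cv2
p,d=ctrl.grab_frame('scene')
cv2.imwrite('pics/crop3.png',cv2.resize(p[150:290,260:420],(640,560),interpolation=cv2.INTER_CUBIC))"
```

```text
time: 8.32
eef_pos: [0.6303, 0.0324, 0.1152]
orientation: [0.759, 0.651, 0.0, 0.001]
contact_force: [-0.2, 0.4, -0.5]
gripper_width: 0.0869
t 8.32 grasp(stand mm) [86.7  0.1 73.9] F(stand) [-0.3  0.3 -0.5] M [-0.01 -0.06 -0.01] w 86.9
 tool turn from straight-down, stand axes deg [-0.1 -0.1 -0.1]
 shift shares [3.000e-04 1.800e-02 3.694e-01] turn shares [ 0.0007  0.0005 -0.0005]
```

View pics/crop3.png

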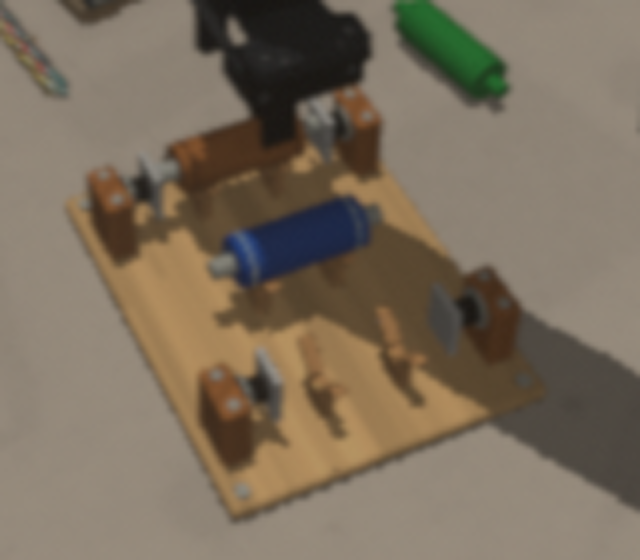

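Blue is parked in the groove at crop (300,240). Gripping brown next.

```bash

python3 -m handwheel '[[[0,0.018,0.15,0,0,0,-1],[0,0,0.15,0,0,0,-1],[0,0,0.08,0,0,0,-0.5],[0,0,0.01,0,0,0,0],[0,0,0,0,0,0,0.1]]]'
python3 -c "
from h import *
rep(90.5,0,0.5)"
```

```text
time: 9.0
eef_pos: [0.6316, 0.0333, 0.0372]
orientation: [0.758, 0.652, 0.0, 0.002]
contact_force: [-0.5, -0.4, 0.4]
gripper_width: 0.0646
t 9.0 grasp(stand mm) [87.9  1.1 -4.1] F(stand) [-0.4 -0.4  0.4] M [ 0.01 -0.07  0.04] w 64.6
 tool turn from straight-down, stand axes deg [-0.1 -0.2  0. ]
 shift shares [-0.0055  0.0129 -0.023 ] turn shares [0.001  0.0005 0.0002]
```

```bash

python3 -m handwheel '[[[-0.0055,0.013,-0.023,0.001,0,0,0.2],[0,0,0,0,0,0,1],[0,0,0,0,0,0,1],[0,0,0,0,0,0,1],[0,0,0,0,0,0,1],[0,0,0,0,0,0,1]]]' 55
python3 -c "
from h import *
rep(90.5,0,2.5)"
python3 -m handwheel '[[[0,0,-0.014,0,0,0,1],[0,0,0,0,0,0,1],[0.02,0,0,0,0,0,1],[0.015,0,0,0,0,0,1]]]' 55
python3 -c "
from h import *
rep()"
```

```text
time: 9.75
eef_pos: [0.6349, 0.0319, 0.0445]
orientation: [0.759, 0.652, 0.0, 0.001]
contact_force: [-0.4, -0.2, 0.6]
gripper_width: 0.0351
t 9.75 grasp(stand mm) [91.4  0.2  3.2] F(stand) [-0.3 -0.2  0.6] M [ 0.02  0.04 -0.01] w 35.1
 tool turn from straight-down, stand axes deg [-0.1 -0.1  0. ]
 shift shares [-0.0011 -0.0045  0.0036] turn shares [0.0006 0.0004 0.0002]
time: 10.25
eef_pos: [0.6351, 0.0367, 0.0465]
orientation: [0.759, 0.651, -0.002, 0.001]
contact_force: [-2.6, -5.2, -1.4]
gripper_width: 0.035
t 10.25 grasp(stand mm) [90.9  5.1  5.2] F(stand) [-1.8 -5.6 -1.4] M [-1.    0.23  0.04] w 35.0
 tool turn from straight-down, stand axes deg [-0.3  0.  -0.1]
```

Far bay: +y is sprung (5 mm at 5.6 N). Lifting brown out, carrying it over blue to the near bay and tipping it with the -y end low.

```bash

python3 -m handwheel '[[[-0.015,0,-0.03,0,0,0,1],[0,0,-0.08,0,0,0,1],[0,0,-0.12,0,0,0,1],[0,0,-0.12,0,0,0,1],[0,-0.15,0,0,0,0,1],[0,-0.22,0,0,0.02,0,1],[0,-0.22,0,0,0.04,0,1],[0,-0.2,0,0,0.025,0,1],[0,-0.1,0,0,0,0,1],[0,0,0,0,0,0,1]]]' 58
python3 -c "
from h import *
rep(-89,6.2,19,15)"
```

```text
time: 11.5
eef_pos: [0.4589, 0.0713, 0.1287]
orientation: [0.748, 0.649, 0.11, -0.084]
contact_force: [1.4, -0.1, -2.3]
gripper_width: 0.0344
t 11.5 grasp(stand mm) [-88.8   7.4  86.6] F(stand) [ 1.4  0.1 -2.3] M [-0.53 -0.11 -0.03] w 34.4
 tool turn from straight-down, stand axes deg [15.9 -0.9  0.6]
 shift shares [-0.1003 -0.0083  0.3234] turn shares [ 0.0046 -0.0053  0.0037]
```

```bash

python3 -m handwheel '[[[-0.03,-0.004,0.1,0.0046,-0.0053,0.0037,1],[-0.03,0,0.1,0,0,0,1],[-0.022,0,0.08,0,0,0,1],[0,0,0,0,0,0,1]]]' 58
python3 -c "
from h import *
rep(-89,6.2,18,15)
p,d=ctrl.grab_frame('scene')
cv2.imwrite('pics/crop4.png',cv2.resize(p[170:290,280:420],(700,600),interpolation=cv2.INTER_CUBIC))"
```

```text
time: 12.0
eef_pos: [0.4648, 0.0734, 0.0735]
orientation: [0.75, 0.648, 0.102, -0.082]
contact_force: [-0.7, 0.5, -1.7]
gripper_width: 0.0346
t 12.0 grasp(stand mm) [-83.2  10.6  31.6] F(stand) [-0.7  0.4 -1.7] M [-0.45 -0.08 -0.02] w 34.6
 tool turn from straight-down, stand axes deg [15.1 -0.5  0.3]
 shift shares [-0.0389 -0.0306  0.0594] turn shares [ 0.0027 -0.0003  0.0021]
```

View pics/crop4.png

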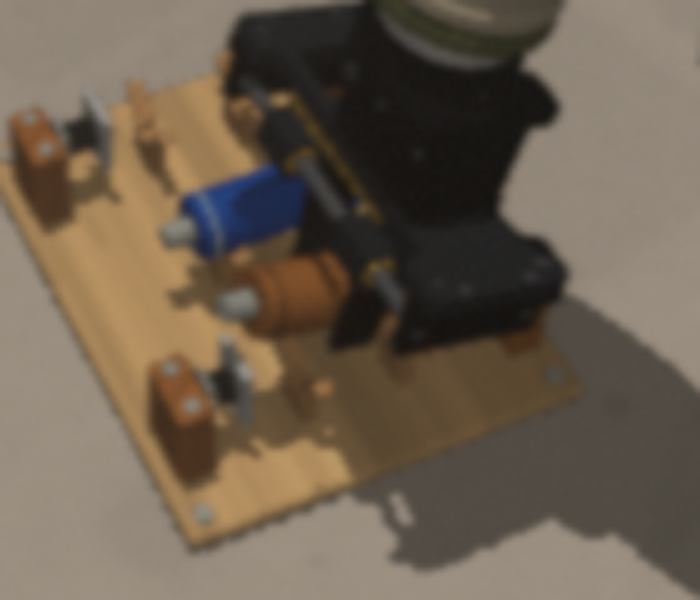

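Brown (drum at crop (290,290)) is tipped with the +y end up, as intended. Lowering to the entry pose.

```bash

python3 -m handwheel '[[[-0.039,-0.032,0.06,0,0,0,1],[0,0,0,0,0,0,1]]]' 58
python3 -c "
from h import *
rep(-89,-3,16,15)"
```

```text
time: 12.3
eef_pos: [0.4593, 0.0701, 0.061]
orientation: [0.75, 0.648, 0.104, -0.081]
contact_force: [-1.2, -0.1, -2.2]
gripper_width: 0.0348
t 12.3 grasp(stand mm) [-88.2   6.5  19. ] F(stand) [-1.2 -0.3 -2.2] M [-0.47 -0.07 -0.01] w 34.8
 tool turn from straight-down, stand axes deg [15.1 -0.7  0.4]
 shift shares [-0.05   -0.0055  0.0023] turn shares [ 0.0037 -0.0004  0.0026]
```

```bash

python3 -m handwheel '[[[-0.025,-0.0025,0.001,0.0035,0,0.0025,1],[-0.025,-0.002,0.001,0,0,0,1],[-0.01,0,0,0,0,0,1]]]' 58
python3 -c "
from h import *
rep(-89,-7,14,15)"
```

```text
time: 12.68
eef_pos: [0.4578, 0.0595, 0.0587]
orientation: [0.752, 0.646, 0.101, -0.085]
contact_force: [-0.3, 5.3, 0.4]
gripper_width: 0.035
t 12.68 grasp(stand mm) [-87.8  -4.2  16.8] F(stand) [-1.1  5.2  0.4] M [0.55 0.15 0.02] w 35.0
 tool turn from straight-down, stand axes deg [15.2 -0.1  0. ]
 shift shares [-0.0174 -0.006   0.0096] turn shares [ 0.0007 -0.0009  0.0003]
```

```bash

python3 -m handwheel '[[[-0.022,-0.006,0.012,0,0,0,1],[-0.006,0,0.003,0,0,0,1]]]' 58
python3 -c "
from h import *
rep(-89,-7,4,0)"
```

```text
time: 12.92
eef_pos: [0.4567, 0.0558, 0.055]
orientation: [0.752, 0.646, 0.102, -0.085]
contact_force: [-1.3, 6.5, 0.7]
gripper_width: 0.0348
t 12.93 grasp(stand mm) [-88.4  -8.   13. ] F(stand) [-2.3  6.2  0.7] M [ 0.74  0.25 -0.02] w 34.8
 tool turn from straight-down, stand axes deg [15.2 -0.2  0.1]
 shift shares [-0.0317 -0.0033  0.0416] turn shares [ 0.0011 -0.0847  0.0004]
```

```bash

python3 -m handwheel '[[[-0.009,-0.001,0.01,0,-0.028,0,1],[-0.009,-0.001,0.014,0,-0.028,0,1]]]' 58
python3 -c "
from h import *
rep(-89,-7,4,0)"
```

```text
time: 13.18
eef_pos: [0.4562, 0.0524, 0.0492]
orientation: [0.759, 0.65, 0.034, -0.027]
contact_force: [0.3, 6.8, -6.7]
gripper_width: 0.0348
t 13.18 grasp(stand mm) [-88.5  -8.2   7.8] F(stand) [-0.7  6.8 -6.7] M [ 1.26  0.13 -0.02] w 34.8
 tool turn from straight-down, stand axes deg [ 5.  -0.2 -0.2]
 shift shares [-0.0039 -0.0032  0.0193] turn shares [ 0.0013 -0.0278 -0.0011]
```

```bash

python3 -m handwheel '[[[-0.003,-0.002,0.01,0,-0.028,0,1],[0,0,0.012,0,0,0,1],[0,0,0,0,0,0,1]]]' 58
python3 -c "
from h import *
rep(-89,-7,3.5,0)"
```

```text
time: 13.55
eef_pos: [0.4563, 0.0555, 0.0448]
orientation: [0.758, 0.652, 0.001, 0.003]
contact_force: [1.4, 4.2, -1.2]
gripper_width: 0.0344
t 13.55 grasp(stand mm) [-88.9  -3.4   3.5] F(stand) [ 0.8  4.4 -1.2] M [ 0.95  0.02 -0.05] w 34.4
 tool turn from straight-down, stand axes deg [-0.1 -0.3  0.1]
 shift shares [-0.0178 -0.0013  0.0002] turn shares [0.0019 0.0005 0.0003]
```

```bash

python3 -m handwheel '[[[0.012,0,0,0.0019,0,0,1],[0.006,0,0.003,0,0,0,1],[0,0,0,0,0,0,1]]]' 58
python3 -c "
from h import *
rep(-89,0,3,0)
p,d=ctrl.grab_frame('top');p2,d=ctrl.grab_frame('scene')
a=cv2.resize(p[215:280,280:365],(600,460),interpolation=cv2.INTER_CUBIC);b=cv2.resize(p2[215:275,295:410],(600,313),interpolation=cv2.INTER_CUBIC)
cv2.imwrite('pics/crop5.png',cv2.resize(np.vstack([a,b]),(465,600)))"
```

```text
time: 13.92
eef_pos: [0.4568, 0.0587, 0.0444]
orientation: [0.759, 0.651, -0.001, 0.0]
contact_force: [-1.8, 4.2, 0.2]
gripper_width: 0.0348
t 13.93 grasp(stand mm) [-88.7  -0.1   3.1] F(stand) [-2.4  3.9  0.2] M [0.95 0.27 0.01] w 34.8
 tool turn from straight-down, stand axes deg [-0.1  0.  -0. ]
 shift shares [ 0.0009 -0.0014  0.0007] turn shares [-0.0003  0.0004 -0.0001]
```

View pics/crop5.png

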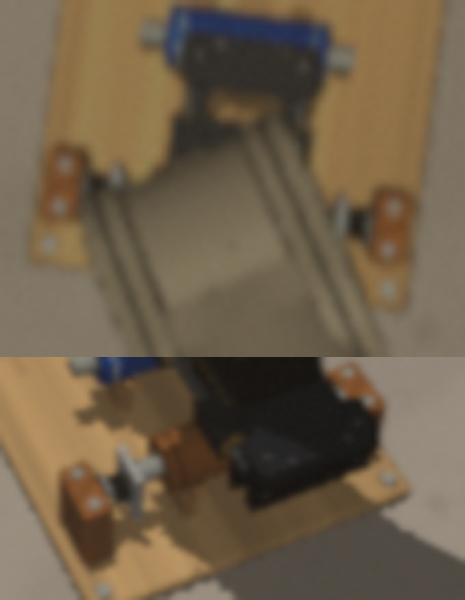

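Brown is level, with its +y stub at its plate (lower crop (150,465)). Releasing, then on to blue.

```bash

python3 -m handwheel '[[[0.003,0,0.004,0,0,0,1],[0,0,0,0,0,0,-0.3],[0,0,0,0,0,0,-1],[0,0,0,0,0,0,-1],[0,0,0,0,0,0,-1],[0,0,-0.15,0,0,0,-1],[0,0,-0.15,0,0,0,-1],[0,0.12,-0.05,0,0,0,-1],[0,0.17,0,0,0,0,-1],[0,0.12,0,0,0,0,-1]]]'
python3 -m handwheel '[[[0,0,0,0,0,0,-1]]]'
python3 -c "
from h import *
rep(0.8,0,1)
p,d=ctrl.grab_frame('top');p2,d=ctrl.grab_frame('scene')
for b in blobs(p2,'brown',25):
    if 300<b[1][0]<420 and 200<b[1][1]<290: print(b,cast('scene',*b[1],.06).round(4))
print(proj('scene',C-.09*BX), proj('scene',C))
b=cv2.resize(p2[180:280,290:410],(720,600),interpolation=cv2.INTER_CUBIC)
cv2.imwrite('pics/crop6.png',b)"
```

```text
time: 15.28
eef_pos: [0.5393, 0.0427, 0.1162]
orientation: [0.76, 0.65, -0.003, 0.002]
contact_force: [-0.7, 1.0, 1.2]
gripper_width: 0.0868
time: 15.4
eef_pos: [0.5402, 0.0424, 0.1159]
orientation: [0.76, 0.65, -0.003, 0.002]
contact_force: [-0.7, -0.2, -0.4]
gripper_width: 0.087
t 15.4 grasp(stand mm) [-3.7 -3.6 74.6] F(stand) [-0.6 -0.3 -0.4] M [ 0.   -0.06 -0.01] w 87.0
 tool turn from straight-down, stand axes deg [-0.4  0.  -0.2]
 shift shares [0.021  0.0228 0.3677] turn shares [-0.0001  0.0021 -0.0013]
(np.int32(392), [350.5, 235.0], [350.6, 234.8, 13.7, 35.5, 68.2]) [0.4553 0.0609 0.06  ]
(np.int32(69), [383.9, 233.0], [384.4, 232.1, 8.7, 12.4, 39.8]) [ 0.4153 -0.0107  0.06  ]
(np.int32(117), [316.2, 253.1], [316.9, 253.3, 21.1, 9.1, 74.7]) [0.4568 0.16   0.06  ]
[351.03060188 234.63418046] [334.4384563  209.33419034]
```

View pics/crop6.png

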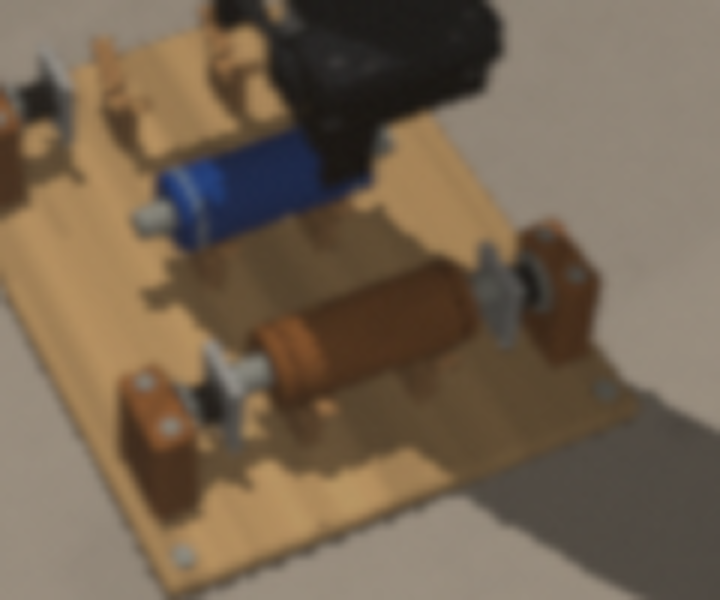

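Brown is seated in the near bay between both plates (crop (365,330)). Gripping blue next.

```bash

python3 -m handwheel '[[[0.021,0.023,0.15,0,0.0021,-0.001,-1],[0,0,0.15,0,0,0,-0.8],[0,0,0.055,0,0,0,-0.5],[0,0,0,0,0,0,0]]]' 50
python3 -c "
from h import *
rep(0.8,0,1)"
```

```text
time: 16.0
eef_pos: [0.542, 0.0467, 0.0444]
orientation: [0.758, 0.652, -0.001, 0.001]
contact_force: [-0.3, 0.5, 0.8]
gripper_width: 0.066
t 16.0 grasp(stand mm) [-2.7  0.8  3.1] F(stand) [-0.4  0.5  0.8] M [-0.07 -0.06  0.06] w 66.0
 tool turn from straight-down, stand axes deg [-0.1  0.   0.1]
 shift shares [-0.0039  0.0173  0.0103] turn shares [-0.      0.0005  0.0006]
```

```bash

python3 -m handwheel '[[[-0.004,0.017,0.01,0,0,0,0.2],[0,0,0,0,0,0,1],[0,0,0,0,0,0,1],[0,0,0,0,0,0,1],[0,0,0,0,0,0,1],[0,0,0,0,0,0,1]]]' 58
python3 -c "
from h import *
rep()"
python3 -m handwheel '[[[0,0,-0.04,0,0,0,1],[0,0,-0.12,0,0,0,1],[0,0,-0.15,0,0,0,1],[0,0.14,0,0,-0.02,0,1],[0,0.18,0,0,-0.04,0,1],[0,0.12,0,0,-0.024,0,1],[0,0,0,0,0,0,1]]]' 58
python3 -c "
from h import *
rep(91,-7,18,-15)"
```

```text
time: 16.75
eef_pos: [0.5459, 0.0455, 0.0448]
orientation: [0.758, 0.652, -0.0, 0.001]
contact_force: [-0.3, -0.1, -1.4]
gripper_width: 0.0347
t 16.75 grasp(stand mm) [1.3 0.3 3.5] F(stand) [-0.3 -0.2 -1.4] M [0.   0.15 0.04] w 34.7
 tool turn from straight-down, stand axes deg [-0.1 -0.1  0.1]
time: 17.62
eef_pos: [0.6374, 0.0301, 0.1133]
orientation: [0.753, 0.644, -0.101, 0.092]
contact_force: [-0.2, 0.6, -2.7]
gripper_width: 0.035
t 17.62 grasp(stand mm) [94.   3.9 71.3] F(stand) [-0.3  0.6 -2.7] M [ 0.43 -0.07  0.  ] w 35.0
 tool turn from straight-down, stand axes deg [-15.7  -0.4  -0.2]
 shift shares [ 0.0205 -0.0179  0.2711] turn shares [ 0.0023  0.0036 -0.0015]
```

```bash

python3 -m handwheel '[[[0.01,-0.018,0.1,0.002,0.0036,-0.0015,1],[0.01,0,0.1,0,0,0,1],[0,0,0.03,0,0,0,1],[0,0,0,0,0,0,1]]]' 58
python3 -c "
from h import *
rep(91,-7,19,-15)"
```

```text
time: 18.12
eef_pos: [0.6305, 0.0197, 0.0644]
orientation: [0.753, 0.645, -0.099, 0.084]
contact_force: [-0.7, -0.3, -1.2]
gripper_width: 0.0348
t 18.12 grasp(stand mm) [88.9 -7.7 22.5] F(stand) [-0.7 -0.4 -1.2] M [ 0.36 -0.07  0.  ] w 34.8
 tool turn from straight-down, stand axes deg [-14.9   0.1  -0.1]
 shift shares [0.0078 0.0106 0.0158] turn shares [-0.0005 -0.0005 -0.0006]
```

Entry pose next, then push +y against the sprung plate.

```bash

python3 -m handwheel '[[[0.006,0.011,0.018,0,0,0,1],[0.025,0,0.002,0,0,0,1],[0.025,0,0.002,0,0,0,1],[0.015,0,0,0,0,0,1]]]' 58
python3 -c "
from h import *
rep(91,8,14,-15)"
```

```text
time: 18.62
eef_pos: [0.6355, 0.0309, 0.0577]
orientation: [0.754, 0.644, -0.099, 0.085]
contact_force: [-1.9, -4.2, 1.7]
gripper_width: 0.0351
t 18.62 grasp(stand mm) [92.2  4.1 15.7] F(stand) [-1.2 -4.5  1.7] M [-0.52  0.16 -0.02] w 35.1
 tool turn from straight-down, stand axes deg [-15.   -0.   -0.2]
 shift shares [ 0.0209 -0.0061  0.0034] turn shares [-0.      0.0001 -0.0014]
```

```bash

python3 -m handwheel '[[[0.024,-0.005,0.006,0,0,0,1],[0.006,0,0.003,0,0,0,1]]]' 58
python3 -c "
from h import *
rep(91,8,4,0)"
python3 -m handwheel '[[[0.01,0,0.01,0,0.028,0,1],[0.01,0,0.014,0,0.028,0,1]]]' 58
python3 -c "
from h import *
rep(91,7,4,0)"
```

```text
time: 18.88
eef_pos: [0.6359, 0.0354, 0.0549]
orientation: [0.754, 0.644, -0.099, 0.086]
contact_force: [-1.3, -6.1, 1.4]
gripper_width: 0.0347
t 18.88 grasp(stand mm) [91.8  8.8 12.9] F(stand) [-0.4 -6.3  1.4] M [-0.77  0.13 -0.02] w 34.7
 tool turn from straight-down, stand axes deg [-15.1  -0.1  -0.3]
 shift shares [ 0.0323 -0.0045  0.0409] turn shares [ 0.0005  0.084  -0.0017]
time: 19.12
eef_pos: [0.6355, 0.0391, 0.0478]
orientation: [0.759, 0.65, -0.033, 0.028]
contact_force: [0.0, -7.2, -4.4]
gripper_width: 0.035
t 19.12 grasp(stand mm) [90.9  9.   6.4] F(stand) [ 1.1 -7.1 -4.4] M [-1.62 -0.24 -0.  ] w 35.0
 tool turn from straight-down, stand axes deg [-4.9 -0.  -0.1]
 shift shares [-0.001   0.0004  0.0125] turn shares [ 0.0001  0.0275 -0.0008]
```

```bash

python3 -m handwheel '[[[0.001,0,0.008,0,0.028,0,1],[0,0,0.007,0,0,0,1],[0,0,0,0,0,0,1]]]' 58
python3 -c "
from h import *
rep(91,0.3,3.5,0)"
```

```text
time: 19.5
eef_pos: [0.6353, 0.035, 0.0449]
orientation: [0.761, 0.649, 0.001, -0.0]
contact_force: [-2.1, -1.5, -0.4]
gripper_width: 0.0347
t 19.5 grasp(stand mm) [91.4  3.3  3.6] F(stand) [-1.8 -1.8 -0.4] M [-0.55  0.29  0.12] w 34.7
 tool turn from straight-down, stand axes deg [ 0.1 -0.  -0.4]
 shift shares [-0.0154 -0.0017  0.0003] turn shares [ 0.0001 -0.0006 -0.0022]
```

```bash

python3 -m handwheel '[[[-0.012,-0.001,-0.002,0,0,-0.002,1],[-0.006,0,0.001,0,0,0,1],[0,0,0,0,0,0,1]]]' 58
python3 -c "
from h import *
rep(91,0.3,3.5,0)"
```

```text
time: 19.88
eef_pos: [0.6349, 0.0317, 0.045]
orientation: [0.759, 0.652, 0.001, -0.0]
contact_force: [0.3, -3.8, -0.0]
gripper_width: 0.0346
t 19.88 grasp(stand mm) [91.5 -0.   3.7] F(stand) [ 0.8 -3.7 -0. ] M [-0.95 -0.11 -0.02] w 34.6
 tool turn from straight-down, stand axes deg [ 0.1 -0.1  0. ]
 shift shares [ 0.0015 -0.0025  0.0009] turn shares [ 0.0003 -0.0005  0.0001]
```

Release and retreat upward and back, then look.

```bash

python3 -m handwheel '[[[0,0,0.004,0,0,0,1],[0,0,0,0,0,0,-0.3],[0,0,0,0,0,0,-1],[0,0,0,0,0,0,-1],[0,0,0,0,0,0,-1],[0,0,-0.15,0,0,0,-1],[0,0,-0.2,0,0,0,-1],[0,0,-0.25,0,0,0,-1],[-0.2,0,-0.2,0,0,0,-1],[-0.3,0,0,0,0,0,-1]]]'
python3 -m handwheel '[[[-0.3,0,0,0,0,0,-1],[-0.3,0,0,0,0,0,-1],[-0.3,0,0,0,0,0,-1],[-0.15,0,0,0,0,0,-1],[0,0,0,0,0,0,-1],[0,0,0,0,0,0,-1]]]'
python3 -c "
from h import *
rep()
p,d=ctrl.grab_frame('top');p2,e=ctrl.grab_frame('scene')
for n,q in(('top',p),('scene',p2)):
  for c,k in(('blue',1),('brown',-1)):
    o=proj(n,C+k*.09*BX); print(n,c,o.round(1),[b for b in blobs(q,c,50) if np.hypot(*(np.array(b[1])-o))<12])
  for c,z in((C+.09*BX,0),(C-.09*BX,0)):
    u,v=proj(n,c+[0,0,.018]).round().astype(int); K,R,o=cam(n); dd=(d if n=='top' else e)[v-1:v+2,u-1:u+2]
    print('  drum-top z', [ (o+R.T@np.linalg.solve(K,[u,v,1.])*np.median(dd)).round(4)])
a=cv2.resize(p[170:275,280:370],(514,600),interpolation=cv2.INTER_CUBIC)[:, :400];b=cv2.resize(p2[165:275,275:400],(682,600),interpolation=cv2.INTER_CUBIC)
cv2.imwrite('pics/crop7.png',cv2.resize(np.hstack([cv2.resize(p[170:275,280:370],(514,600),interpolation=cv2.INTER_CUBIC),b]),(800,401)))"
```

```text
time: 21.12
eef_pos: [0.6199, -0.0594, 0.2091]
orientation: [0.754, 0.657, 0.003, -0.002]
contact_force: [0.0, -0.6, -1.8]
gripper_width: 0.087
time: 21.88
eef_pos: [0.5887, -0.2782, 0.2081]
orientation: [0.756, 0.655, 0.003, -0.001]
contact_force: [-0.1, 0.3, 0.5]
gripper_width: 0.0871
t 21.88 grasp(stand mm) [  92.6 -313.4  166.8] F(stand) [-0.1  0.3  0.5] M [ 0.04 -0.07 -0.05] w 87.1
 tool turn from straight-down, stand axes deg [ 0.4 -0.2  0.5]
top blue [329.  193.6] [(np.int32(181), [328.8, 193.5], [329.0, 193.5, 22.8, 8.1, 8.1])]
top brown [321.5 252.3] []
  drum-top z [array([0.6344, 0.032 , 0.0766])]
  drum-top z [array([0.4547, 0.0604, 0.0767])]
scene blue [319.5 186.5] [(np.int32(257), [320.3, 185.8], [320.3, 185.9, 10.5, 24.9, 72.9])]
scene brown [351.  234.6] [(np.int32(407), [351.1, 234.8], [351.0, 235.1, 13.0, 35.7, 69.1])]
  drum-top z [array([0.6334, 0.0303, 0.0763])]
  drum-top z [array([0.4571, 0.0593, 0.0765])]
```

View pics/crop7.png

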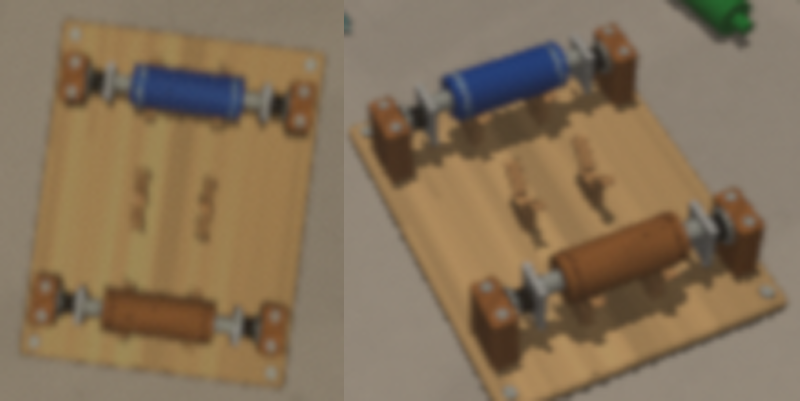

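Blue is now seated in the far bay (crop (187,90) / (505,80)) and brown in the near bay (crop (160,315) / (620,255)). Both are level and between their end plates, and the gripper is clear.

```bash
python3 -c "
from workcell import ctrl
print(ctrl.sign_off())"
```

```text
the job is handed in; nothing more can be done
None
```

The rollers are swapped and the job is handed in at about 22 s of the 64 s allowed. Blue is now in the far bay and brown in the near bay.

- **Which plate is sprung:** In the near bay the -y plate gave about 8 mm at 5 N, and the +y plate held at 12 N. In the far bay the +y plate gave 5 mm at 5.6 N. I did not push the far bay's -y plate.
- **How it was done:** I parked blue in the groove, then tipped each roller in against the sprung plate, swung it level, slid it to the middle and released it.
- **Last checks:** Both cameras show both rollers level and between their end plates, within about 2 mm of the bay middles. Drum tops read about 76.5 mm against the nominal 78 mm, which is within calibration error. The brown colour mask found nothing in the last top view, so for brown I relied on the scene camera, the depth reading and the picture.
- **Bystanders:** I made no move near the stamp, jar or pot, but I did not measure them again at the end. The gripper ended open and clear of the stand.

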